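# Latch the chain-link clamping fixture

## Task

Clamp the chain link in the bench fixture: swing the toggle latch's wire bail forward over the two hooks of the sliding jaw so that its crossbar drops down into the pockets behind them, then press the lever back and down past centre until it lies fully home, with the jaw squeezing the link. Let go of everything, and leave the hammer, the can and the punch where they are.

Things in the scene. Friction and masses are not known exactly. Their poses are not given: they have to be found in the camera images.
- fixture: Grey steel plate bolted to the bench, 270 x 120 x 12 mm thick (x from -110 to +160 mm). Origin on the bench surface, on the plate's long middle line; x runs along the plate from the lever end to the hook end, y across, z up. A fixed steel jaw stands on it at x = -4 to +10 mm, 60 mm wide, top at z = 38 mm.
- lever_pivot (a point): Middle of the lever's pivot pin, fixed to the plate at x = -20 mm, z = 60 mm of the fixture; the pin runs along the fixture's y between two cheeks, 42 mm overall. The bail's own pin is carried by the lever, 24 mm from this point, 0.12 rad further back than the direction of the grip.
- lever (a joint): Lever angle, -0.25 to 1.65 rad: 0 upright, growing as the handle tips back away from the hooks (to the fixture's -x), 1.65 = fully home on its stop, just below level. Stiff (0.12 N m): it stays where left, but follows when the bail is pulled. With the bail hooked it resists with up to about 5 N at the grip, most shortly before dead centre (about 1.45), then gives way.
- lever_grip (a point): Point in the middle of the lever's thickness, 70 mm from its pivot. The lever is a flat steel strap with a black rubber grip 28 mm wide and 10 mm thick (5 mm either side of this point) that runs from 40 to 88 mm from the pivot.
- bail (a joint): Angle of the bail relative to the lever, -1.95 to 1.0 rad, growing as it swings up and back; lever + bail is its angle above level, measured from the fixture's +x. At the start it leans back past upright on its stop (1.0). It turns freely and falls by its own weight. Rectangular steel wire loop, 146 mm from its pin to its crossbar, side wires 88 mm apart.
- bail_bar (a point): Middle of the bail's crossbar, a round steel bar 9 mm thick and 88 mm long, parallel to the fixture's y. This is what goes behind the hooks; it can be pinched here, between the two side wires.
- jaw (a joint): Position of the sliding aluminium jaw along the fixture's x, -0.016 to 0.002 m, growing as it opens away from the lever; about -0.012 when clamped. It slides stiffly (2.5 N) and stays where left. It carries two equal hooks 14 mm wide, 31 mm either side of its middle line, open away from the lever, with a clear gap of 48 mm between them.
- keeper (a point): Point on the sliding jaw where the crossbar's middle lies when seated. From it, along the fixture's x: hook posts -12.5 to -4.5 mm; lips reach over to -1.5 mm, 7 to 13 mm above; floor 4.5 mm below; rear upstands +14 to +20 mm, up to 4 mm above. So the bar drops into the pockets 3 to 9.5 mm beyond this point; the lever then draws it in under the lips. Mid-gap nothing stands above -20 mm.
- presser: Spring-loaded brass pressure pad on the front of the sliding jaw, 40 mm wide, facing the link; it yields up to 7.5 mm (10 N per mm) and moves with the jaw. Origin on the plate's top under the middle of the pad.
- link_center (a point): Centre of the steel roller-chain link that is to be clamped, 50 mm long (along the fixture's x), 36 mm over its pins, 22 mm high, lying loose on the plate between the fixed jaw and the pad.
- link: The same chain link; origin at the middle of its underside.
- hammer: Bystander: a hammer with a wooden handle, 260 mm long, lying on the bench. Origin at the middle of its underside.
- can: Bystander: a plain grey can, 58 mm across and 105 mm high, standing. Origin at the middle of its underside.
- punch: Bystander: a stepped steel punch, 24 mm across and 85 mm high, standing on its thick end. Origin at the middle of its underside.

How it is judged (in metres and radians):
On the way, in this order (a step that is already met when the one before it is completed fails the run):
1. the crossbar lies down in the pockets behind both hooks (x of bail_bar in the frame of keeper between -0.003 and 0.0115 m and z of bail_bar in the frame of keeper between -0.004 and 0.004 m), for 0.2 s.
2. the lever is pressed past centre with the link squeezed (value of joint lever above 1.55 rad and contact force between presser and link above 15 N), for 0.2 s.
At the end, for the whole second after the job is handed in: The lever lies back past centre (joint above 1.55 rad), the crossbar is seated behind both hooks (within 3 to 5 mm of the keeper point), the spring pad presses the chain link with more than 15 N, and the link lies flat (within 0.1 rad), at rest, between the jaws (all of step 2 and x of bail_bar in the frame of keeper between -0.003 and 0.004 m and z of bail_bar in the frame of keeper between -0.004 and 0.005 m and horizontal distance between link_center and fixture below 0.045 m and angle between link's own z axis and vertical below 0.1 rad and linear speed of link below 0.01 m/s); the robot touches nothing.
It fails at once if the hammer is moved more than 30 mm (distance of hammer from where it was at the start of the episode above 0.03 m).
It fails at once if the can is moved more than 30 mm (distance of can from where it was at the start of the episode above 0.03 m).
It fails at once if the punch is moved more than 30 mm (distance of punch from where it was at the start of the episode above 0.03 m).
It also fails if it takes over 58 s, if anything falls off the work surface, if the arm or the gripper's body presses on something with over 40 N, if the wrist force passes 120 N, or if a joint passes its speed limit or range.

## Robot

A 6-joint arm with a two-finger parallel gripper is mounted at the origin on the work surface. World frame = base frame: x ahead of the robot, y to its left, z up, the work surface at z = 0. Lengths are in m, angles in degrees, forces in N, time in s.
With the tool pointing down it reaches from about 0.275 to 0.75 m from the base axis. Payload 10.2 kg.
Tool frame: the origin (TCP) lies midway between the tips of the shut fingers; the grasp point (between the pads) lies 19 mm behind it; z points along the fingers, y is the line along which they close (so a half turn about z gives the same grasp; the last joint's range is limited). The gripper opens to 85 mm and grips with 20 to 120 N. Pads are 22 mm wide; open, the fingers measure 114 mm over their backs; the gripper's body (76 mm by 85 mm) begins 54 mm behind the grasp point. The pads swing forward as they close: fully open they stand 13 mm farther back than shut.
Start: joints at [-89.003, 17.928, 85.812, -0, 76.261, -12.8], TCP at [0.125, -0.51, 0.231] pointing down, gripper open.
Joint ranges: [-168.41, 168.41], [-55.51, 124.54], [10.69, 146.95], [-70.63, 250.63], [1, 178], [-165.06, 165.06]. Speed limits (degrees/s): [136.94, 136.94, 172.46, 180, 180, 180].

## Interface

Orientations are given as a 3x3 rotation matrix whose columns are the frame's x, y, z axes.
In Python, from plant import * gives the robot as it stands.
- The arm moves only by the tool jog_arm, never from a script. Its argument "motion" is a list of rows, each an object with "linear": the shift along the tool's x, y, z in mm, a list of three; "rot": the turn, a rotation vector about the tool's x, y, z in degrees, a list of three; "jaw": the opening, from -1 (shut) to 1 (fully open), so that 0 is half open. In form: [{"linear": [dx, dy, dz], "rot": [wx, wy, wz], "jaw": jaw}, ...]. A call has exactly 10 rows; each row is the pose to reach, as a shift and turn from the pose commanded when the call began, along the tool's axes at that moment; what a row does not reach only later rows make up. A row lasts 1/12 s, in which the tool goes at most 41.7 mm and 7.16 degrees, less where a joint would pass 70% of its speed; a pose out of reach is approached as far as the arm can. A call with a gripper value outside its range is refused whole. The fingers move at their own pace and stop on an object; the grip force is fixed at half the most. Time passes only in rows, so rows that repeat a pose let the fingers close, or fill a call up. It gives the time, the measured TCP pose, the force, the opening and the grip force at its end, in the units of the state.
- observe(): the state, without advancing time (a new reading comes with each control period).
- snapshot(name): name is "side" or "top"; returns a dict with "image" (384x512x3 uint8, red, green, blue), "mtx" (3x3 intrinsics, pixels), "dist_coeffs" ([k1, k2, p1, p2, k3] as OpenCV has them; the pictures are not rectified), "R" (3x3) and "t" (3): a world point X has camera coordinates R X + t. Camera axes: x right, y down, z forward; pixel columns grow to the right and rows downward; lengths in m; the calibration is good to about 2 mm. A picture is of the moment at which its call begins. There is no depth.
- job_done(): hands the job in; it is judged then, once.
The state is a dict: "time_s": time; "joints": joint angles; "qd": joint speeds; "effort": joint torques, N m; "tool_pos": TCP position; "tool_rot": TCP orientation; "ft_force": force on the tool from outside, world axes, zero at the start; "moment": the same for the moment, N m; "gripper_width": finger opening in m; "finger_force": force on a finger pad.
Only numpy, scipy, OpenCV 4.12 (cv2) and the standard library are available. Lean on these libraries where they do the work, as an engineer would, in place of code of your own. Each camera call takes 0.05 s, during which the arm holds its last target. There are 200 camera calls.

## Working session

There is one attempt and no reset: what is moved stays moved. The work goes in short steps, Python scripts to look and compute and a tool call to move; the robot and the scene stay as the last step left them, time stands still between calls to the robot, and variables do not carry over. Pictures are saved under pics/ and viewed, at most 10 in all, crops included, and the job is handed in when it is done.

Besides the shell and the picture viewer there is one more tool, called after "Request:" by a JSON object that holds its "method" and its "body", one argument or row to a line. jog_arm: Moves the arm, as the interface text tells. Its arguments: {"type":"object","properties":{"motion":{"type":"array"}},"required":["motion"]}

```bash
mkdir -p pics; cat > h.py <<'E'
from plant import *
import numpy as np, cv2, pickle
def snap(n,f=None):
    s=snapshot(n)
    if f: cv2.imwrite('pics/'+f,cv2.cvtColor(s['image'],cv2.COLOR_RGB2BGR))
    return s
def ray(s,px):
    p=cv2.undistortPoints(np.array([[px]],float),np.array(s['mtx']),np.array(s['dist_coeffs'])).ravel()
    R=np.array(s['R']);t=np.array(s['t'])
    return -R.T@t, R.T@np.array([p[0],p[1],1])
def onz(s,px,z):
    o,d=ray(s,px); return o+d*(z-o[2])/d[2]
def proj(s,X):
    R=np.array(s['R']);r,_=cv2.Rodrigues(R)
    return cv2.projectPoints(np.array(X,float).reshape(-1,1,3),r,np.array(s['t'],float),np.array(s['mtx']),np.array(s['dist_coeffs']))[0].reshape(-1,2)
E
python3 - <<'E'
from h import *
a=snap('side');b=snap('top')
pickle.dump((a,b),open('s0.pkl','wb'))
im=lambda s:cv2.cvtColor(s['image'],cv2.COLOR_RGB2BGR)
cv2.imwrite('pics/a.png',cv2.resize(im(a),(780,585))); cv2.imwrite('pics/b.png',cv2.resize(im(b),(780,585)))
for s in(a,b): print(np.round(-np.array(s['R']).T@s['t'],3))
E
```

```text
[0.483 0.981 0.683]
[0.444 0.017 1.118]
```

View pics/a.png

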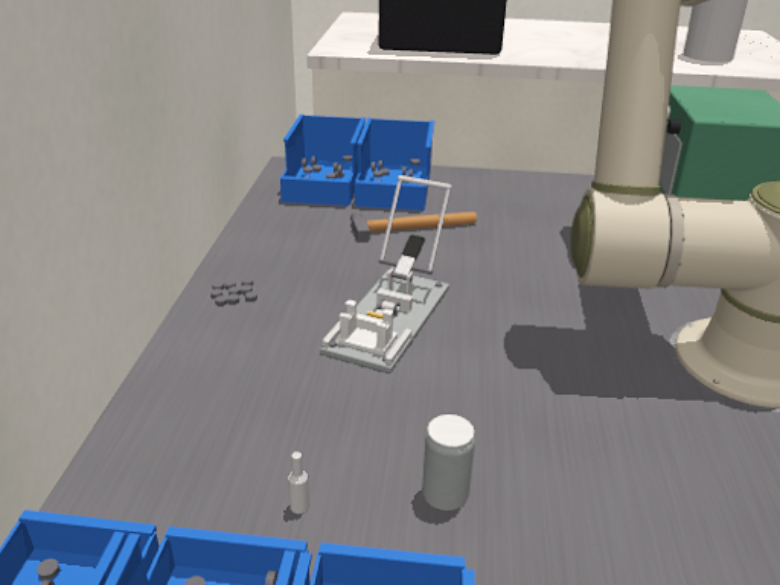

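View pics/b.png

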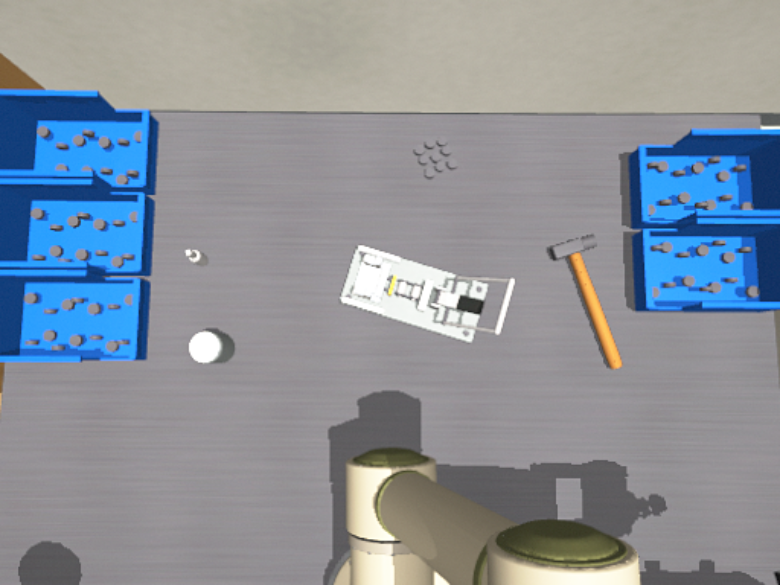

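The side view shows the fixture at about (385,320), with the bail upright and its bar from (400,178) to (450,186). In the top view the plate corners are near (358,246), (341,301) and (472,341), and the bar runs (513,280)–(498,333). The can, punch and hammer are well clear. Next I'll fit the pose and check it with an overlay.

```bash
cat >> h.py <<'E'
def fx(o,th):
    c,s=np.cos(th),np.sin(th); T=np.eye(4); T[:3,:3]=[[c,-s,0],[s,c,0],[0,0,1]]; T[:2,3]=o; return T
def tw(T,P): P=np.atleast_2d(np.array(P,float)); return P@T[:3,:3].T+T[:3,3]
def pts(lev,bail,n=44):
    g=[-20-70*np.sin(lev),0,60+70*np.cos(lev)]
    a=lev+.12; p=np.array([-20-24*np.sin(a),0,60+24*np.cos(a)])
    e=lev+bail; b=p+146*np.array([np.cos(e),0,np.sin(e)])
    return np.array(g)/1e3,p/1e3,b/1e3
E
python3 - <<'E'
from h import *
from scipy.optimize import least_squares as ls
a,b=pickle.load(open('s0.pkl','rb'))
k=512/780
c=[onz(b,(u*k,v*k),.012) for u,v in [(358,246),(341,301),(472,341)]]
print(np.round(c,4), [np.linalg.norm(c[0]-c[1]),np.linalg.norm(c[1]-c[2])])
# hook end corners c0 (+x side), c1 ; c2 = lever end, same side as c1
M=np.array([[.160,-.06],[.160,.06],[-.110,.06]])
W=np.array(c)[:,:2]
def f(q):
    T=fx(q[:2],q[2]); return (tw(T,np.c_[M,np.zeros(3)])[:,:2]-W).ravel()
q=ls(f,[.5,0,1.8]).x; print(q,np.degrees(q[2]),np.round(f(q),4))
np.save('q.npy',q)
T=fx(q[:2],q[2])
for u in [(400,178),(450,186)]: print('side bar ray');
# bar: triangulate ends from both
def tri(p1,p2):
    o1,d1=ray(a,p1);o2,d2=ray(b,p2)
    A=np.c_[d1,-d2]; x=np.linalg.lstsq(A,o2-o1,rcond=None)[0]
    return (o1+d1*x[0]+o2+d2*x[1])/2, np.linalg.norm(o1+d1*x[0]-o2-d2*x[1])
for p,r in [((400,178),(513,280)),((450,186),(498,333))]:
    X,e=tri(np.array(p)*k,np.array(r)*k); print(np.round(X,4),e,np.round((X-T[:3,3])@T[:3,:3],4))
out=[]
for s,(x,y,w) in ((a,(205,110,110)),(b,(215,150,130))):
    im=cv2.cvtColor(s['image'],cv2.COLOR_RGB2BGR); K=4 if s is a else 3
    K=400/w
    im=cv2.resize(im[y:y+w+20,x:x+w],None,fx=K,fy=K,interpolation=cv2.INTER_CUBIC)
    g,pp,bb=pts(.3,1.0)
    P=[[-.11,-.06,.012],[-.11,.06,.012],[.16,-.06,.012],[.16,.06,.012],[.003,-.03,.038],[.003,.03,.038],g,pp,bb+[0,.044,0],bb-[0,.044,0]]
    for u in proj(s,tw(T,P)): cv2.circle(im,tuple(np.int32((u-[x,y])*K)),3,(0,0,255),1)
    out.append(im)
h=min(i.shape[0] for i in out)
cv2.imwrite('pics/c.png',np.hstack([i[:h] for i in out]))
E
```

```text
[[ 0.6697  0.067   0.012 ]
 [ 0.5599  0.099   0.012 ]
 [ 0.4834 -0.1568  0.012 ]] [np.float64(0.11439694374125305), np.float64(0.26702057899721693)]
[ 0.57064098 -0.06971154  1.28805177] 73.79993043291202 [ 0.0032  0.0002 -0.0022  0.0016 -0.001  -0.0018]
side bar ray
side bar ray
[ 0.5767 -0.1974  0.1912] 0.0020443013829046465 [-0.1209 -0.0414  0.1912]
[ 0.4895 -0.1707  0.1932] 0.0012189871274381858 [-0.1197  0.0497  0.1932]
```

View pics/c.png

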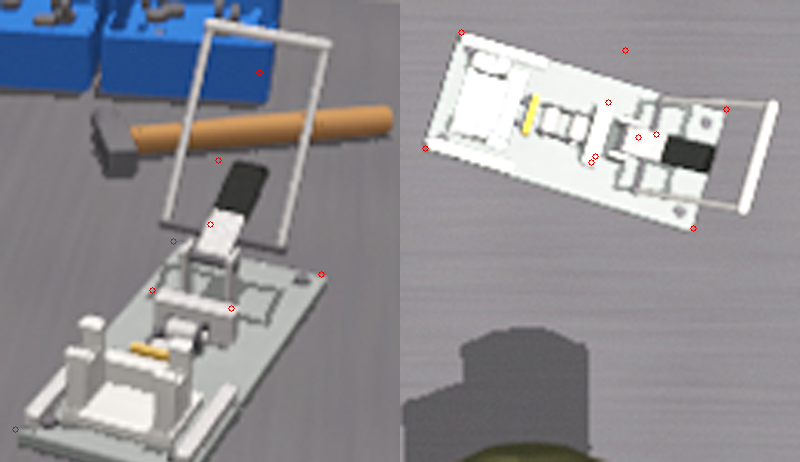

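The overlay confirms the plate corners. The triangulated bar at (-0.120, 0.19) in the fixture frame gives a lever angle of about 1.12. Next I'll check the hooks against a predicted keeper at x≈0.115, z≈0.060.

```bash
python3 - <<'E'
from h import *
a,b=pickle.load(open('s0.pkl','rb')); q=np.load('q.npy')
q[:2]+= .002*np.array([-np.sin(q[2]),np.cos(q[2])]); np.save('q.npy',q)
T=fx(q[:2],q[2]); out=[]
for s,(x,y) in ((a,(205,185)),(b,(215,155))):
    K=6;im=cv2.cvtColor(s['image'],cv2.COLOR_RGB2BGR)
    im=cv2.resize(im[y:y+65,x:x+65],None,fx=K,fy=K,interpolation=cv2.INTER_CUBIC)
    P=[[.115-.008,31*j/1e3,.073] for j in(1,-1)]+[[.115+.017,31*j/1e3,.064] for j in(1,-1)]
    for i,u in enumerate(proj(s,tw(T,P))): cv2.circle(im,tuple(np.int32((u-[x,y])*K)),4,[(0,0,255),(255,0,0)][i//2],1)
    for u in proj(s,tw(T,[[.16,.06,.012],[.16,-.06,.012],[-.11,.06,.012]])): cv2.circle(im,tuple(np.int32((u-[x,y])*K)),4,(0,160,0),1)
    out.append(im)
cv2.imwrite('pics/d.png',np.hstack(out))
o=observe();print(np.round(o['tool_rot'],4),o['tool_pos'],o['gripper_width'],o['ft_force'])
for L in(1.05,1.1,1.15): print(L,pts(L,1.0))
print(q,np.degrees(q[2]))
E
```

```text
[[ 9.712e-01  2.384e-01 -0.000e+00]
 [ 2.384e-01 -9.712e-01  1.200e-03]
 [ 3.000e-04 -1.200e-03 -1.000e+00]] [ 0.12518896 -0.50961089  0.23078273] 0.08550486294936792 [ 0.50237481  0.93655932 -0.30436851]
1.05 (array([-0.08071963,  0.        ,  0.09482997]), array([-0.04209801,  0.        ,  0.06936364]), array([-0.10941463,  0.        ,  0.19891855]))
1.1 (array([-0.08238452,  0.        ,  0.09175173]), array([-0.04253838,  0.        ,  0.0682475 ]), array([-0.11624592,  0.        ,  0.19427607]))
1.15 (array([-0.08389348,  0.        ,  0.08859412]), array([-0.04292242,  0.        ,  0.06711074]), array([-0.12283664,  0.        ,  0.18929796]))
[ 0.5687204  -0.06915356  1.28805177] 73.79993043291202
```

View pics/d.png

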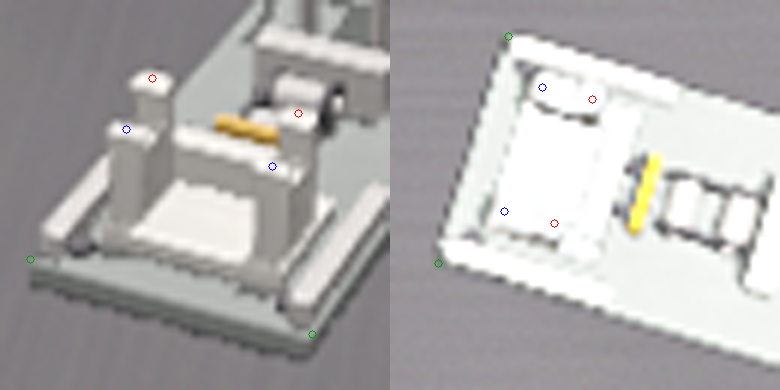

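The side view confirms the keeper prediction: hook tops at (152,78) and (298,113), upstands at (126,129) and (272,166), both matching. I'll move above the bar.

Request:
{"method": "jog_arm", "body": {
  "motion": [
    {"linear": [30,-14,-10],"rot": [0,0,3],"jaw": 1},
    {"linear": [60,-28,-20],"rot": [0,0,6],"jaw": 1},
    {"linear": [90,-42,-30],"rot": [0,0,9],"jaw": 1},
    {"linear": [120,-56,-40],"rot": [0,0,12],"jaw": 1},
    {"linear": [150,-70,-40],"rot": [0,0,15],"jaw": 1},
    {"linear": [180,-84,-40],"rot": [0,0,18],"jaw": 1},
    {"linear": [210,-98,-40],"rot": [0,0,21],"jaw": 1},
    {"linear": [240,-112,-40],"rot": [0,0,24],"jaw": 1},
    {"linear": [270,-126,-40],"rot": [0,0,27],"jaw": 1},
    {"linear": [300,-140,-40],"rot": [0,0,30],"jaw": 1}
  ]
}}

```text
time_s: 0.93
tool_pos: [0.3841, -0.301, 0.2711]
tool_rot: [[0.96, -0.282, -0.0], [-0.282, -0.96, 0.0], [-0.0, -0.0, -1.0]]
ft_force: [0.0, -0.8, 0.3]
gripper_width: 0.0859
finger_force: 0.0
```

Request:
{"method": "jog_arm", "body": {
  "motion": [
    {"linear": [14,-20,0],"rot": [0,0,0],"jaw": 1},
    {"linear": [28,-40,0],"rot": [0,0,0],"jaw": 1},
    {"linear": [42,-60,0],"rot": [0,0,0],"jaw": 1},
    {"linear": [56,-80,0],"rot": [0,0,0],"jaw": 1},
    {"linear": [70,-100,0],"rot": [0,0,0],"jaw": 1},
    {"linear": [84,-118,0],"rot": [0,0,0],"jaw": 1},
    {"linear": [98,-138,0],"rot": [0,0,0],"jaw": 1},
    {"linear": [112,-157,10],"rot": [0,0,0],"jaw": 1},
    {"linear": [112,-157,15],"rot": [0,0,0],"jaw": 1},
    {"linear": [112,-157,15],"rot": [0,0,0],"jaw": 1}
  ]
}}

```text
time_s: 1.77
tool_pos: [0.5344, -0.182, 0.2545]
tool_rot: [[0.961, -0.277, -0.003], [-0.277, -0.961, 0.002], [-0.003, -0.001, -1.0]]
ft_force: [0.0, 0.8, -0.6]
gripper_width: 0.0854
finger_force: 0.0
```

```bash
python3 - <<'E'
from h import *
a=snap('side');q=np.load('q.npy');T=fx(q[:2],q[2]);o=observe();print(o['tool_pos'],(o['tool_pos']-T[:3,3])@T[:3,:3])
x,y,K=205,60,5
im=cv2.cvtColor(a['image'],cv2.COLOR_RGB2BGR)
im=cv2.resize(im[y:y+120,x:x+150],None,fx=K,fy=K,interpolation=cv2.INTER_CUBIC)
_,_,bb=pts(1.11,1.)
for u in proj(a,np.vstack([tw(T,[bb+[0,.044,0],bb-[0,.044,0]]),[o['tool_pos']]])): cv2.circle(im,tuple(np.int32((u-[x,y])*K)),4,(0,0,255),1)
cv2.imwrite('pics/e.png',im)
E
```

```text
[ 0.53413015 -0.18272446  0.25545343] [-0.11871179  0.00153138  0.25545343]
```

View pics/e.png

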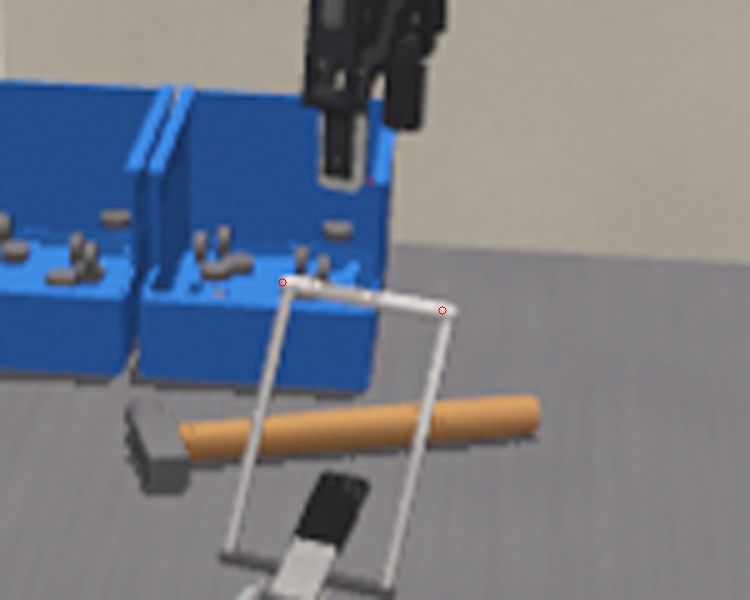

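The bar matches the prediction, offset about 3 mm in +y (bar ends at (290,283) and (450,310)). Descending and pinching.

Request:
{"method": "jog_arm", "body": {
  "motion": [
    {"linear": [-1,0,15],"rot": [0,0,0],"jaw": 1},
    {"linear": [-2,0,30],"rot": [0,0,0],"jaw": 1},
    {"linear": [-3,0,45],"rot": [0,0,0],"jaw": 1},
    {"linear": [-3,0,60],"rot": [0,0,0],"jaw": 1},
    {"linear": [-3,0,72],"rot": [0,0,0],"jaw": 0.5},
    {"linear": [-3,0,74],"rot": [0,0,0],"jaw": 0},
    {"linear": [-3,0,74],"rot": [0,0,0],"jaw": -0.5},
    {"linear": [-3,0,74],"rot": [0,0,0],"jaw": -1},
    {"linear": [-3,0,74],"rot": [0,0,0],"jaw": -1},
    {"linear": [-3,0,74],"rot": [0,0,0],"jaw": -1}
  ]
}}

```text
time_s: 2.65
tool_pos: [0.5318, -0.1823, 0.1832]
tool_rot: [[0.96, -0.279, 0.001], [-0.279, -0.96, -0.001], [0.001, 0.0, -1.0]]
ft_force: [1.1, 2.1, -0.2]
gripper_width: 0.0121
finger_force: 0.7
```

Request:
{"method": "jog_arm", "body": {
  "motion": [
    {"linear": [0,0,0],"rot": [0,0,0],"jaw": -1},
    {"linear": [0,0,0],"rot": [0,0,0],"jaw": -1},
    {"linear": [0,0,0],"rot": [0,0,0],"jaw": -1},
    {"linear": [0,0,0],"rot": [0,0,0],"jaw": -1},
    {"linear": [0,0,0],"rot": [0,0,0],"jaw": -1},
    {"linear": [0,0,0],"rot": [0,0,0],"jaw": -1},
    {"linear": [0,0,0],"rot": [0,0,0],"jaw": -1},
    {"linear": [0,0,0],"rot": [0,0,0],"jaw": -1},
    {"linear": [0,0,0],"rot": [0,0,0],"jaw": -1},
    {"linear": [0,0,0],"rot": [0,0,0],"jaw": -1}
  ]
}}

```text
time_s: 3.48
tool_pos: [0.5317, -0.1822, 0.1824]
tool_rot: [[0.96, -0.279, 0.0], [-0.279, -0.96, -0.0], [0.001, 0.0, -1.0]]
ft_force: [-0.1, -4.1, 5.6]
gripper_width: 0.0062
finger_force: 58.9
```

```bash
python3 - <<'E'
from h import *
q=np.load('q.npy');T=fx(q[:2],q[2]);o=observe();p=(o['tool_pos']-T[:3,3])@T[:3,:3];print(p,o['gripper_width'],o['ft_force'],o['finger_force'])
_,_,b0=pts(1.11,1.)
# waypoints (L,b) linear to approach pose over pocket
for u in np.linspace(0,1,21):
    L=1.11+u*(-0.0-1.11); b=1.0+u*(0.14-1.0); g,pp,bb=pts(L,b); d=(bb-b0)*1e3; print(round(u,2),np.round(bb*1e3),'tool y,z:',np.round([-d[0],-d[2]]))
E
```

```text
[-0.11885352  0.00397333  0.18240895] 0.006212462368790651 [-0.06546453 -4.09209261  5.59305464] 58.90869319438934
0.0 [-118.    0.  193.] tool y,z: [-0. -0.]
0.05 [-104.    0.  201.] tool y,z: [-13.  -8.]
0.1 [-91.   0. 208.] tool y,z: [-27. -15.]
0.15 [-76.   0. 213.] tool y,z: [-41. -20.]
0.2 [-61.   0. 217.] tool y,z: [-56. -24.]
0.25 [-46.   0. 220.] tool y,z: [-71. -26.]
0.3 [-31.   0. 221.] tool y,z: [-86. -27.]
0.35 [-16.   0. 220.] tool y,z: [-102.  -27.]
0.4 [ -1.   0. 218.] tool y,z: [-117.  -25.]
0.45 [ 14.   0. 215.] tool y,z: [-131.  -22.]
0.5 [ 28.   0. 210.] tool y,z: [-146.  -17.]
0.55 [ 42.   0. 204.] tool y,z: [-159.  -11.]
0.6 [ 55.   0. 197.] tool y,z: [-172.   -4.]
0.65 [ 67.   0. 189.] tool y,z: [-184.    5.]
0.7 [ 78.   0. 179.] tool y,z: [-196.   14.]
0.75 [ 88.   0. 168.] tool y,z: [-206.   25.]
0.8 [ 98.   0. 157.] tool y,z: [-215.   36.]
0.85 [106.   0. 145.] tool y,z: [-223.   49.]
0.9 [112.   0. 132.] tool y,z: [-230.   62.]
0.95 [118.   0. 118.] tool y,z: [-235.   75.]
1.0 [122.   0. 104.] tool y,z: [-239.   89.]
```

Request:
{"method": "jog_arm", "body": {
  "motion": [
    {"linear": [0,-6,-4],"rot": [0,0,0],"jaw": -1},
    {"linear": [0,-13,-8],"rot": [0,0,0],"jaw": -1},
    {"linear": [0,-20,-12],"rot": [0,0,0],"jaw": -1},
    {"linear": [0,-27,-15],"rot": [0,0,0],"jaw": -1},
    {"linear": [0,-34,-18],"rot": [0,0,0],"jaw": -1},
    {"linear": [0,-41,-20],"rot": [0,0,0],"jaw": -1},
    {"linear": [0,-49,-22],"rot": [0,0,0],"jaw": -1},
    {"linear": [0,-56,-24],"rot": [0,0,0],"jaw": -1},
    {"linear": [0,-64,-25],"rot": [0,0,0],"jaw": -1},
    {"linear": [0,-71,-26],"rot": [0,0,0],"jaw": -1}
  ]
}}

```text
time_s: 4.32
tool_pos: [0.552, -0.1128, 0.2081]
tool_rot: [[0.96, -0.279, 0.001], [-0.279, -0.96, 0.0], [0.001, -0.0, -1.0]]
ft_force: [7.1, -1.7, -6.1]
gripper_width: 0.0061
finger_force: 58.4
```

```bash
python3 - <<'E'
from h import *
a=snap('side');q=np.load('q.npy');T=fx(q[:2],q[2]);o=observe();print(o['tool_pos'],(o['tool_pos']-T[:3,3])@T[:3,:3],o['ft_force'],o['gripper_width'])
x,y,K=205,60,5
im=cv2.cvtColor(a['image'],cv2.COLOR_RGB2BGR)
im=cv2.resize(im[y:y+120,x:x+150],None,fx=K,fy=K,interpolation=cv2.INTER_CUBIC)
g,_,bb=pts(.83,.785)
for u in proj(a,np.vstack([tw(T,[g,bb+[0,.044,0],bb-[0,.044,0]]),[o['tool_pos']]])): cv2.circle(im,tuple(np.int32((u-[x,y])*K)),4,(0,0,255),1)
cv2.imwrite('pics/f.png',im)
E
```

```text
[ 0.55222416 -0.11175073  0.2081421 ] [-0.0455081   0.00395694  0.2081421 ] [ 6.86936461 -1.18997884 -3.14381836] 0.006211622597601329
```

View pics/f.png

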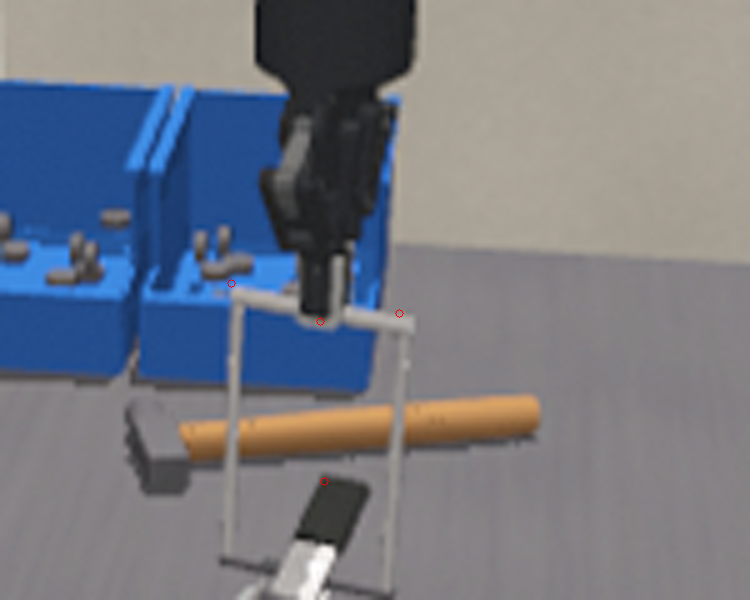

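The bar is held close to the fingertips (pinch at about (320,310)) and the lever hasn't followed (grip still at about (335,500)). I'll regrip deeper before pulling the lever.

Request:
{"method": "jog_arm", "body": {
  "motion": [
    {"linear": [0,0,0],"rot": [0,0,0],"jaw": -0.6},
    {"linear": [0,0,0],"rot": [0,0,0],"jaw": -0.6},
    {"linear": [0,0,4],"rot": [0,0,0],"jaw": -0.6},
    {"linear": [0,0,8],"rot": [0,0,0],"jaw": -0.6},
    {"linear": [0,0,14],"rot": [0,0,0],"jaw": -0.6},
    {"linear": [0,0,14],"rot": [0,0,0],"jaw": -1},
    {"linear": [0,0,14],"rot": [0,0,0],"jaw": -1},
    {"linear": [0,0,14],"rot": [0,0,0],"jaw": -1},
    {"linear": [0,0,14],"rot": [0,0,0],"jaw": -1},
    {"linear": [0,0,14],"rot": [0,0,0],"jaw": -1}
  ]
}}

```text
time_s: 5.2
tool_pos: [0.551, -0.1136, 0.1937]
tool_rot: [[0.96, -0.279, -0.002], [-0.279, -0.96, 0.001], [-0.002, -0.0, -1.0]]
ft_force: [-1.0, 1.1, -7.7]
gripper_width: 0.0068
finger_force: 58.2
```

Request:
{"method": "jog_arm", "body": {
  "motion": [
    {"linear": [0,-1,-2],"rot": [0,0,0],"jaw": -1},
    {"linear": [0,-2,-4],"rot": [0,0,0],"jaw": -1},
    {"linear": [0,-3,-6],"rot": [0,0,0],"jaw": -1},
    {"linear": [0,-5,-8],"rot": [0,0,0],"jaw": -1},
    {"linear": [0,-7,-10],"rot": [0,0,0],"jaw": -1},
    {"linear": [0,-9,-12],"rot": [0,0,0],"jaw": -1},
    {"linear": [0,-12,-14],"rot": [0,0,0],"jaw": -1},
    {"linear": [0,-15,-15],"rot": [0,0,0],"jaw": -1},
    {"linear": [0,-20,-16],"rot": [0,0,0],"jaw": -1},
    {"linear": [0,-24,-16],"rot": [0,0,0],"jaw": -1}
  ]
}}

```text
time_s: 6.03
tool_pos: [0.5574, -0.0899, 0.2066]
tool_rot: [[0.96, -0.279, -0.005], [-0.279, -0.96, 0.003], [-0.006, -0.001, -1.0]]
ft_force: [3.8, -0.3, -34.3]
gripper_width: 0.007
finger_force: 57.8
```

```bash
cat > look.py <<'E'
from h import *
import sys
a=snap('side');q=np.load('q.npy');T=fx(q[:2],q[2]);o=observe();print(o['tool_pos'],(o['tool_pos']-T[:3,3])@T[:3,:3],o['ft_force'],o['gripper_width'],o['finger_force'])
x,y,K=205,100,5
im=cv2.cvtColor(a['image'],cv2.COLOR_RGB2BGR)
im=cv2.resize(im[y:y+120,x:x+150],None,fx=K,fy=K,interpolation=cv2.INTER_CUBIC)
g,_,bb=pts(float(sys.argv[2]),float(sys.argv[3]))
for u in proj(a,np.vstack([tw(T,[g,bb+[0,.044,0],bb-[0,.044,0]]),[o['tool_pos']]])): cv2.circle(im,tuple(np.int32((u-[x,y])*K)),4,(0,0,255),1)
cv2.imwrite('pics/'+sys.argv[1],im)
E
python3 look.py g.png 0 1.57
```

```text
[ 0.55746801 -0.08934218  0.20659462] [-0.02252633  0.00517313  0.20659462] [  5.28850474   0.9045931  -34.58752203] 0.006826081185654564 57.676236033439636
```

View pics/g.png

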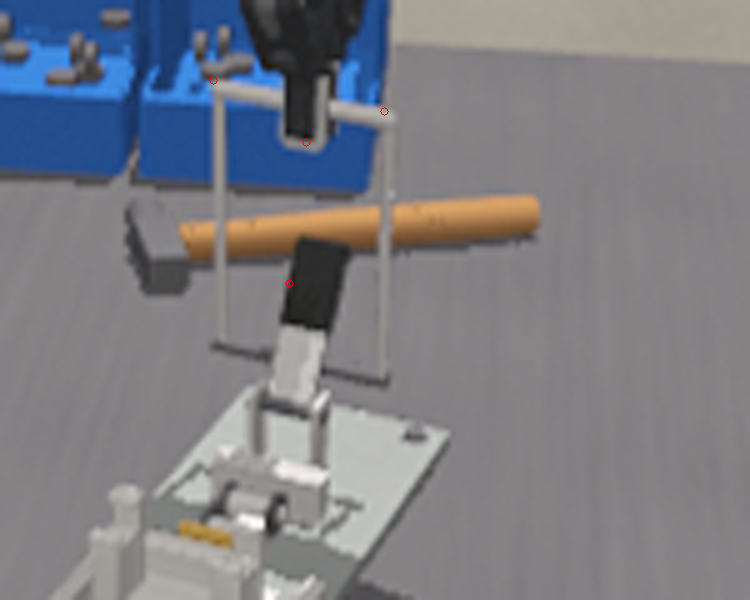

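The lever has followed to about 0.35, but I'm over-lifting slightly (34 N up). Now I'll swing the bar forward along the arc.

Request:
{"method": "jog_arm", "body": {
  "motion": [
    {"linear": [0,-4,1],"rot": [0,0,0],"jaw": -1},
    {"linear": [0,-10,2],"rot": [0,0,0],"jaw": -1},
    {"linear": [0,-17,2],"rot": [0,0,0],"jaw": -1},
    {"linear": [0,-27,3],"rot": [0,0,0],"jaw": -1},
    {"linear": [0,-37,5],"rot": [0,0,0],"jaw": -1},
    {"linear": [0,-47,9],"rot": [0,0,0],"jaw": -1},
    {"linear": [0,-56,12],"rot": [0,0,0],"jaw": -1},
    {"linear": [0,-65,16],"rot": [0,0,0],"jaw": -1},
    {"linear": [0,-75,21],"rot": [0,0,0],"jaw": -1},
    {"linear": [0,-75,21],"rot": [0,0,0],"jaw": -1}
  ]
}}

```text
time_s: 6.92
tool_pos: [0.5802, -0.0171, 0.1901]
tool_rot: [[0.961, -0.278, 0.003], [-0.278, -0.961, -0.0], [0.003, -0.001, -1.0]]
ft_force: [-0.1, -2.3, -0.1]
gripper_width: 0.0069
finger_force: 59.5
```

Request:
{"method": "jog_arm", "body": {
  "motion": [
    {"linear": [0,-12,8],"rot": [0,0,0],"jaw": -1},
    {"linear": [0,-24,18],"rot": [0,0,0],"jaw": -1},
    {"linear": [0,-34,28],"rot": [0,0,0],"jaw": -1},
    {"linear": [0,-44,40],"rot": [0,0,0],"jaw": -1},
    {"linear": [0,-52,52],"rot": [0,0,0],"jaw": -1},
    {"linear": [0,-59,65],"rot": [0,0,0],"jaw": -1},
    {"linear": [0,-63,76],"rot": [0,0,0],"jaw": -1},
    {"linear": [0,-66,86],"rot": [0,0,0],"jaw": -1},
    {"linear": [0,-69,97],"rot": [0,0,0],"jaw": -1},
    {"linear": [0,-71,105],"rot": [0,0,0],"jaw": -1}
  ]
}}

```text
time_s: 7.75
tool_pos: [0.5995, 0.0492, 0.0826]
tool_rot: [[0.96, -0.279, 0.001], [-0.279, -0.96, -0.002], [0.001, 0.001, -1.0]]
ft_force: [4.7, -7.6, 1.0]
gripper_width: 0.0067
finger_force: 59.8
```

```bash
sed -i 's/x,y,K=205,100,5/x,y,K=195,145,6/;s/y+120,x:x+150/y+100,x:x+125/' look.py; python3 look.py i.png 0 0.1
```

```text
[0.59915851 0.04940353 0.08131669] [0.12234158 0.00384699 0.08131669] [ 8.97741089 -3.61543037 -1.56242187] 0.007360001793210457 59.66116905212402
```

View pics/i.png

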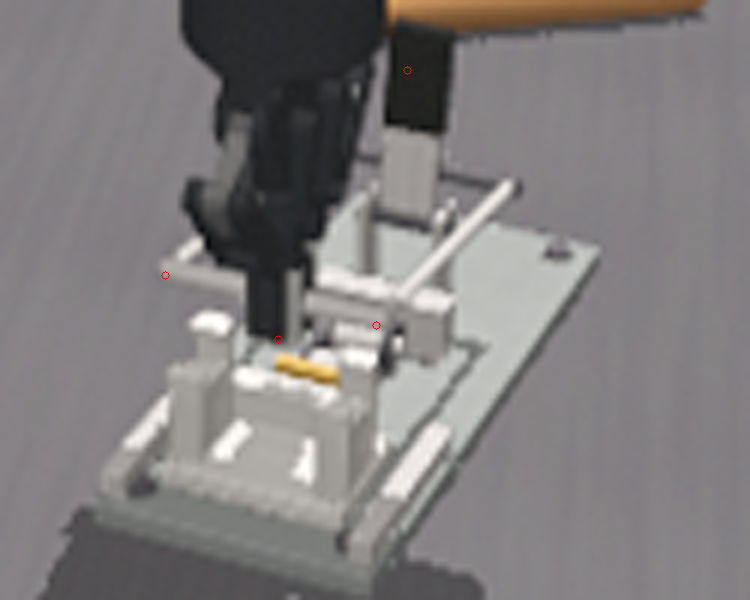

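The bar is over the hooks, spanning (165,270)–(400,305) with its centre at x≈0.122, z≈0.101. I'll lower it while watching the force.

Request:
{"method": "jog_arm", "body": {
  "motion": [
    {"linear": [0,0,4],"rot": [0,0,0],"jaw": -1},
    {"linear": [0,0,8],"rot": [0,0,0],"jaw": -1},
    {"linear": [0,0,12],"rot": [0,0,0],"jaw": -1},
    {"linear": [0,0,16],"rot": [0,0,0],"jaw": -1},
    {"linear": [0,0,20],"rot": [0,0,0],"jaw": -1},
    {"linear": [0,1,23],"rot": [0,0,0],"jaw": -1},
    {"linear": [0,1,26],"rot": [0,0,0],"jaw": -1},
    {"linear": [0,1,28],"rot": [0,0,0],"jaw": -1},
    {"linear": [0,1,28],"rot": [0,0,0],"jaw": -1},
    {"linear": [0,1,28],"rot": [0,0,0],"jaw": -1}
  ]
}}

```text
time_s: 8.63
tool_pos: [0.5998, 0.049, 0.0556]
tool_rot: [[0.96, -0.279, 0.003], [-0.279, -0.96, 0.0], [0.003, -0.001, -1.0]]
ft_force: [8.0, 0.4, 0.4]
gripper_width: 0.0066
finger_force: 60.8
```

Request:
{"method": "jog_arm", "body": {
  "motion": [
    {"linear": [0,0,2],"rot": [0,0,0],"jaw": -1},
    {"linear": [0,0,4],"rot": [0,0,0],"jaw": -1},
    {"linear": [0,0,6],"rot": [0,0,0],"jaw": -1},
    {"linear": [0,0,8],"rot": [0,0,0],"jaw": -1},
    {"linear": [0,0,10],"rot": [0,0,0],"jaw": -1},
    {"linear": [0,0,10],"rot": [0,0,0],"jaw": -1},
    {"linear": [0,0,10],"rot": [0,0,0],"jaw": -1},
    {"linear": [0,0,10],"rot": [0,0,0],"jaw": -1},
    {"linear": [0,0,10],"rot": [0,0,0],"jaw": -1},
    {"linear": [0,0,10],"rot": [0,0,0],"jaw": -1}
  ]
}}

```text
time_s: 9.47
tool_pos: [0.5995, 0.0481, 0.0458]
tool_rot: [[0.96, -0.279, 0.002], [-0.279, -0.96, -0.001], [0.002, 0.0, -1.0]]
ft_force: [5.2, -4.4, 1.6]
gripper_width: 0.0066
finger_force: 61.0
```

```bash
python3 look.py j.png 0.03 -0.16
```

```text
[0.59953549 0.04812253 0.04579777] [0.12121662 0.00312759 0.04579777] [ 5.07085547 -3.73721562  1.5751127 ] 0.007055323056883099 60.98127365112305
```

View pics/j.png

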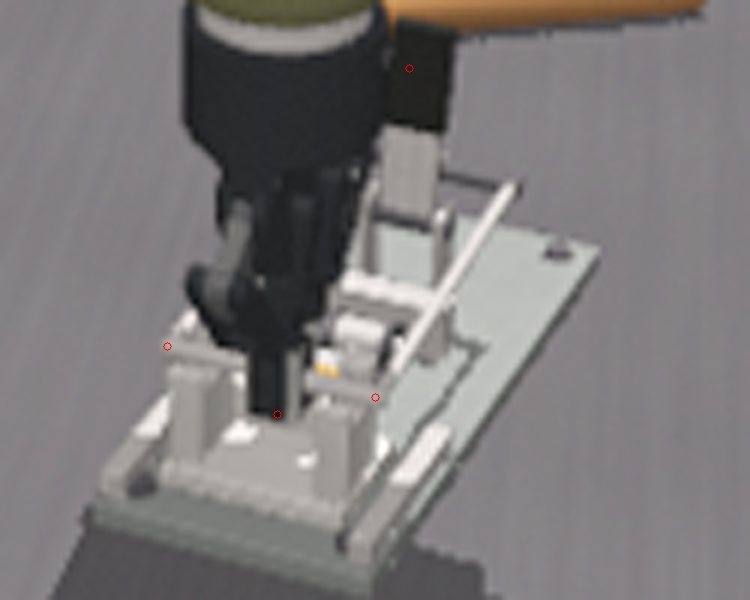

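The bar now sits between the lips and the rear upstands, just above the floor. Releasing and retreating straight up.

Request:
{"method": "jog_arm", "body": {
  "motion": [
    {"linear": [0,0,0],"rot": [0,0,0],"jaw": -0.6},
    {"linear": [0,0,0],"rot": [0,0,0],"jaw": -0.5},
    {"linear": [0,0,0],"rot": [0,0,0],"jaw": -0.5},
    {"linear": [0,0,0],"rot": [0,0,0],"jaw": -0.5},
    {"linear": [0,0,0],"rot": [0,0,0],"jaw": -0.5},
    {"linear": [0,0,-5],"rot": [0,0,0],"jaw": -0.5},
    {"linear": [0,0,-15],"rot": [0,0,0],"jaw": -0.5},
    {"linear": [0,0,-30],"rot": [0,0,0],"jaw": -0.5},
    {"linear": [0,0,-60],"rot": [0,0,0],"jaw": -0.5},
    {"linear": [0,0,-90],"rot": [0,0,0],"jaw": -0.5}
  ]
}}

```text
time_s: 10.35
tool_pos: [0.5982, 0.0485, 0.1378]
tool_rot: [[0.96, -0.279, -0.001], [-0.279, -0.96, 0.0], [-0.001, 0.0, -1.0]]
ft_force: [0.7, 0.7, 0.2]
gripper_width: 0.0214
finger_force: 0.0
```

Request:
{"method": "jog_arm", "body": {
  "motion": [
    {"linear": [0,0,-20],"rot": [0,0,0],"jaw": -1},
    {"linear": [0,0,-40],"rot": [0,0,0],"jaw": -1},
    {"linear": [0,10,-50],"rot": [0,0,0],"jaw": -1},
    {"linear": [0,25,-55],"rot": [0,0,0],"jaw": -1},
    {"linear": [0,40,-55],"rot": [0,0,0],"jaw": -1},
    {"linear": [0,55,-55],"rot": [0,0,0],"jaw": -1},
    {"linear": [0,70,-55],"rot": [0,0,0],"jaw": -1},
    {"linear": [0,80,-55],"rot": [0,0,0],"jaw": -1},
    {"linear": [0,80,-55],"rot": [0,0,0],"jaw": -1},
    {"linear": [0,80,-55],"rot": [0,0,0],"jaw": -1}
  ]
}}

```text
time_s: 11.18
tool_pos: [0.5762, -0.0287, 0.1914]
tool_rot: [[0.96, -0.28, -0.0], [-0.28, -0.96, 0.0], [-0.0, -0.0, -1.0]]
ft_force: [0.4, -0.5, 0.2]
gripper_width: 0.0002
finger_force: 0.0
```

```bash
python3 look.py k.png 0.03 -0.2; python3 - <<'E'
import cv2,numpy as np
E
```

```text
[ 0.5762865  -0.02813656  0.19133732] [0.04149923 0.00417775 0.19133732] [ 0.30812523 -0.64811182  1.02032874] -0.00010751517139124683 0.0
```

View pics/k.png

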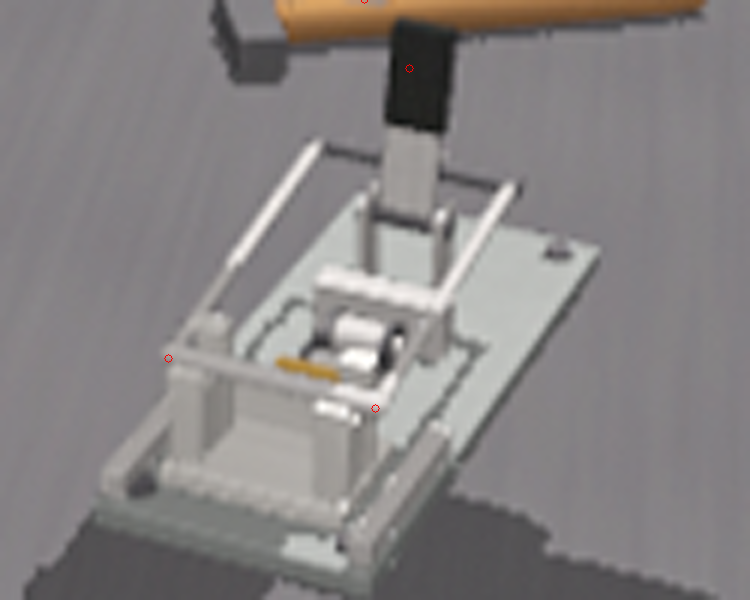

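In this view the bar dropped about 6 mm from where I held it, lies level along (172,350)–(385,398) just behind the upstand tops, and is seated. The lever is upright at about 0.03. That was the tenth picture, so from here on I go by numbers. I'll bring the closed fingers in front of the grip.

Request:
{"method": "jog_arm", "body": {
  "motion": [
    {"linear": [0,10,10],"rot": [0,0,0],"jaw": -1},
    {"linear": [3,15,25],"rot": [0,0,0],"jaw": -1},
    {"linear": [3,18,40],"rot": [0,0,0],"jaw": -1},
    {"linear": [3,22,50],"rot": [0,0,0],"jaw": -1},
    {"linear": [3,26,56],"rot": [0,0,0],"jaw": -1},
    {"linear": [3,30,56],"rot": [0,0,0],"jaw": -1},
    {"linear": [3,34,56],"rot": [0,0,0],"jaw": -1},
    {"linear": [3,38,56],"rot": [0,0,0],"jaw": -1},
    {"linear": [3,42,56],"rot": [0,0,0],"jaw": -1},
    {"linear": [3,45,56],"rot": [0,0,0],"jaw": -1}
  ]
}}

```text
time_s: 12.07
tool_pos: [0.5667, -0.0729, 0.1359]
tool_rot: [[0.96, -0.279, 0.001], [-0.279, -0.96, -0.0], [0.001, 0.0, -1.0]]
ft_force: [-0.2, -0.5, -0.3]
gripper_width: -0.0
finger_force: 0.0
```

```bash
cat > lev.py <<'E'
from h import *
a=snap('side');q=np.load('q.npy');T=fx(q[:2],q[2]);o=observe();print(o['time_s'],(o['tool_pos']-T[:3,3])@T[:3,:3],o['ft_force'])
# black grip centroid along predicted track
im=a['image'].astype(int); print([ (L,np.round(proj(a,tw(T,[pts(L,0)[0]+[0,.004,0]]))[0],1).tolist()) for L in (0,.4,.8,1.2,1.5,1.65)])
m=(im.max(2)<60).astype(np.uint8); m[:100]=0; m[:,:240]=0; m[:,300:]=0;m[230:]=0
n,_,st,c=cv2.connectedComponentsWithStats(m)
print([(st[i].tolist(),np.round(c[i],1).tolist()) for i in range(1,n) if st[i,4]>30])
E
python3 lev.py
```

```text
12.1167 [-0.00457248  0.00088585  0.13579328] [-0.50201741 -0.66156787 -0.39907033]
[(0, [264.4, 157.0]), (0.4, [268.2, 154.5]), (0.8, [271.1, 156.2]), (1.2, [272.8, 161.7]), (1.5, [273.1, 167.7]), (1.65, [272.9, 171.2])]
[([247, 100, 32, 57, 974], [262.2, 120.3]), ([259, 149, 12, 18, 109], [265.3, 159.6])]
```

Request:
{"method": "jog_arm", "body": {
  "motion": [
    {"linear": [0,8,0],"rot": [0,0,0],"jaw": -1},
    {"linear": [0,16,1],"rot": [0,0,0],"jaw": -1},
    {"linear": [0,24,3],"rot": [0,0,0],"jaw": -1},
    {"linear": [0,31,5],"rot": [0,0,0],"jaw": -1},
    {"linear": [0,38,8],"rot": [0,0,0],"jaw": -1},
    {"linear": [0,45,11],"rot": [0,0,0],"jaw": -1},
    {"linear": [0,51,15],"rot": [0,0,0],"jaw": -1},
    {"linear": [0,57,20],"rot": [0,0,0],"jaw": -1},
    {"linear": [0,62,25],"rot": [0,0,0],"jaw": -1},
    {"linear": [0,67,31],"rot": [0,0,0],"jaw": -1}
  ]
}}

```text
time_s: 12.95
tool_pos: [0.5477, -0.137, 0.104]
tool_rot: [[0.96, -0.279, -0.0], [-0.279, -0.96, 0.0], [-0.0, -0.0, -1.0]]
ft_force: [-2.5, 5.1, 2.9]
gripper_width: 0.0002
finger_force: 2.6
```

```bash
python3 lev.py
```

```text
13.0 [-0.07174475  0.00150859  0.10276334] [0.66290513 2.23175383 0.55934685]
[(0, [264.4, 157.0]), (0.4, [268.2, 154.5]), (0.8, [271.1, 156.2]), (1.2, [272.8, 161.7]), (1.5, [273.1, 167.7]), (1.65, [272.9, 171.2])]
[([258, 100, 30, 57, 942], [271.8, 120.3]), ([264, 154, 14, 15, 98], [270.4, 161.9])]
```

Request:
{"method": "jog_arm", "body": {
  "motion": [
    {"linear": [0,4,6],"rot": [0,0,0],"jaw": -1},
    {"linear": [0,7,12],"rot": [0,0,0],"jaw": -1},
    {"linear": [0,10,19],"rot": [0,0,0],"jaw": -1},
    {"linear": [0,12,26],"rot": [0,0,0],"jaw": -1},
    {"linear": [0,13,30],"rot": [0,0,0],"jaw": -1},
    {"linear": [0,14,34],"rot": [0,0,0],"jaw": -1},
    {"linear": [0,14,37],"rot": [0,0,0],"jaw": -1},
    {"linear": [0,14,40],"rot": [0,0,0],"jaw": -1},
    {"linear": [0,14,41],"rot": [0,0,0],"jaw": -1},
    {"linear": [0,14,41],"rot": [0,0,0],"jaw": -1}
  ]
}}

```text
time_s: 13.83
tool_pos: [0.544, -0.1502, 0.0631]
tool_rot: [[0.96, -0.279, -0.0], [-0.279, -0.96, 0.0], [-0.0, 0.0, -1.0]]
ft_force: [-0.6, -0.2, 0.5]
gripper_width: -0.0003
finger_force: 0.0
```

```bash
python3 lev.py
```

```text
13.8833 [-0.08470983  0.00109374  0.06327377] [ 0.54807274  0.52805395 -0.45765906]
[(0, [264.4, 157.0]), (0.4, [268.2, 154.5]), (0.8, [271.1, 156.2]), (1.2, [272.8, 161.7]), (1.5, [273.1, 167.7]), (1.65, [272.9, 171.2])]
[([260, 107, 29, 61, 936], [273.1, 131.5]), ([265, 169, 14, 8, 53], [271.8, 171.8])]
```

The force is gone, which fits the lever having snapped past centre. I'll press down gently to make sure it's home, then retreat.

Request:
{"method": "jog_arm", "body": {
  "motion": [
    {"linear": [0,0,1],"rot": [0,0,0],"jaw": -1},
    {"linear": [0,0,2],"rot": [0,0,0],"jaw": -1},
    {"linear": [0,0,3],"rot": [0,0,0],"jaw": -1},
    {"linear": [0,0,3],"rot": [0,0,0],"jaw": -1},
    {"linear": [0,0,4],"rot": [0,0,0],"jaw": -1},
    {"linear": [0,0,4],"rot": [0,0,0],"jaw": -1},
    {"linear": [0,0,4],"rot": [0,0,0],"jaw": -1},
    {"linear": [0,0,4],"rot": [0,0,0],"jaw": -1},
    {"linear": [0,0,4],"rot": [0,0,0],"jaw": -1},
    {"linear": [0,0,4],"rot": [0,0,0],"jaw": -1}
  ]
}}

```text
time_s: 14.72
tool_pos: [0.5441, -0.1502, 0.0599]
tool_rot: [[0.96, -0.279, 0.0], [-0.279, -0.96, -0.0], [0.0, 0.0, -1.0]]
ft_force: [-2.4, 2.1, 4.8]
gripper_width: -0.0002
finger_force: 2.6
```

Request:
{"method": "jog_arm", "body": {
  "motion": [
    {"linear": [0,0,-5],"rot": [0,0,0],"jaw": -1},
    {"linear": [0,0,-15],"rot": [0,0,0],"jaw": -1},
    {"linear": [0,0,-30],"rot": [0,0,0],"jaw": -1},
    {"linear": [0,0,-60],"rot": [0,0,0],"jaw": -1},
    {"linear": [0,0,-90],"rot": [0,0,0],"jaw": -1},
    {"linear": [0,0,-120],"rot": [0,0,0],"jaw": -1},
    {"linear": [0,0,-150],"rot": [0,0,0],"jaw": -1},
    {"linear": [0,0,-160],"rot": [0,0,0],"jaw": -1},
    {"linear": [0,0,-160],"rot": [0,0,0],"jaw": -1},
    {"linear": [0,0,-160],"rot": [0,0,0],"jaw": -1}
  ]
}}

```text
time_s: 15.55
tool_pos: [0.5438, -0.1501, 0.219]
tool_rot: [[0.96, -0.279, -0.0], [-0.279, -0.96, 0.0], [-0.0, -0.0, -1.0]]
ft_force: [-0.5, 0.3, -0.0]
gripper_width: -0.0001
finger_force: 0.0
```

```bash
python3 lev.py; python3 - <<'E'
from h import *
# jaw shift check: yellow pad and hook features before/after in both views
a0,b0=pickle.load(open('s0.pkl','rb')); q=np.load('q.npy');T=fx(q[:2],q[2])
def yel(s):
    h=cv2.cvtColor(s['image'],cv2.COLOR_RGB2HSV); m=cv2.inRange(h,(18,120,90),(32,255,255)); m[:130]=0; m[260:]=0; m[:,:215]=0; m[:,300:]=0
    ys,xs=np.nonzero(m); return len(xs),(xs.mean(),ys.mean()) if len(xs) else None
a,b=snap('side'),snap('top')
for n,s0,s in(('side',a0,a),('top',b0,b)):
    print(n,yel(s0),yel(s))
    for z in (.038,):
      for t in (s0,s):
        k=yel(t)
        if k[1]: print((onz(t,k[1],z)-T[:3,3])@T[:3,:3])
# bar line: side image, bright edge rows vs model for seated (L=1.65)
pin=np.array([-.020-.024*np.sin(1.77),0,.060+.024*np.cos(1.77)])
print('exp keeper x',pin[0]+.146)
g=cv2.cvtColor(b['image'],cv2.COLOR_RGB2GRAY); g0=cv2.cvtColor(b0['image'],cv2.COLOR_RGB2GRAY)
for x in(.102,.115): print(np.round(proj(b,tw(T,[[x,.0,.060]])),1))
# brightness along mid-gap in jaw, x profile, top view
X=np.arange(.085,.14,.003)
for im in (g0,g): print([int(im[int(round(v)),int(round(u))]) for u,v in proj(b,tw(T,[[x,.003,.06] for x in X]))])
E
```

```text
15.6 [-0.08464915  0.00167825  0.21805039] [-0.07365967 -0.13919833  0.1122215 ]
[(0, [264.4, 157.0]), (0.4, [268.2, 154.5]), (0.8, [271.1, 156.2]), (1.2, [272.8, 161.7]), (1.5, [273.1, 167.7]), (1.65, [272.9, 171.2])]
[([270, 100, 8, 13, 67], [273.1, 105.9]), ([265, 168, 14, 9, 64], [271.8, 171.2])]
side (25, (np.float64(245.48), np.float64(206.44))) (0, None)
[ 0.07609686 -0.00508189  0.038     ]
top (20, (np.float64(256.8), np.float64(187.35))) (31, (np.float64(259.2258064516129), np.float64(187.67741935483872)))
[0.07287603 0.00125461 0.038     ]
[0.06580004 0.00015529 0.038     ]
exp keeper x 0.1024746126530869
[[247.3 183. ]]
[[243.  181.8]]
[229, 255, 255, 255, 255, 254, 255, 255, 255, 255, 255, 255, 255, 255, 255, 255, 255, 255, 255]
[227, 220, 208, 224, 223, 203, 225, 254, 239, 207, 221, 250, 255, 255, 255, 248, 205, 224, 225]
```

The lever is home (grip centroid at the 1.65 position), the pad has advanced about 7 mm and the robot is clear. Handing in.

```bash
python3 -c "
from plant import *
print(job_done())"
```

```text
the job is handed in; nothing more can be done
None
```

I clamped the link and handed the job in at about 16 s of the 58 s allowed; no verdict came back. The bar is behind both hooks, the lever is at its 1.65 rad stop, the pad moved in about 7 mm, and the arm is clear. I estimated the squeeze from that movement because the clamp force can't be read directly.

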